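Set the snack tray by its mats

ROBOT

A 6-joint arm with a two-finger parallel gripper is mounted at the origin on the work surface. World frame = base frame: x ahead of the robot, y to its left, z up, the work surface at z = 0. Lengths are in m, angles in degrees, forces in N, time in s.
With the tool pointing down it reaches from about 0.3 to 0.75 m from the base axis. Payload 8.5 kg.
Tool frame: the origin (TCP) lies at the centre of the arm's flange, where the gripper is bolted on; the fingertips stand 173 mm ahead of it and the grasp point (between the pads) lies env.pinch_z ahead of it (env.pinch_z is the distance from the TCP to the grasp point, in m); z points along the fingers, y is the line along which they close (so a half turn about z gives the same grasp; the last joint's range is limited). The gripper opens to 85 mm and grips with 20 to 120 N. Pads are 22 mm wide; open, the fingers measure 114 mm over their backs; the gripper's body (76 mm by 85 mm) begins 54 mm behind the grasp point. The pads swing forward as they close: fully open they stand 13 mm farther back than shut.
Start: joints at [-79.773, 21.807, 74.336, -0, 83.858, -12.336], TCP at [0.211, -0.508, 0.405] pointing down, gripper open.
Joint ranges: [-178.18, 178.18], [-50.72, 133.34], [12.68, 142.11], [-81.47, 261.47], [9.98, 163.14], [-165.26, 165.26]. Speed limits (degrees/s): [136.94, 136.94, 180, 180, 180, 180].

INTERFACE

Orientations are given as a 3x3 rotation matrix whose columns are the frame's x, y, z axes.
In Python, from rig import env, get_image, job, spotter gives the robot as it stands. The module is installed in compiled form; this text tells all that it offers.
- The arm moves only by the shell command python3 -m creep 'ROWS' [FORCE]. ROWS is text: rows parted by semicolons, each of 7 numbers parted by spaces: the turn, a rotation vector about the tool's x, y, z in units of 8 degrees (1.0 is 8 degrees), then the shift along the tool's x, y, z in units of 30 mm (1.0 is 30 mm), then the finger opening in mm, from 0 to 85.4. A call has 1 to 12 rows; each row is the pose to reach, as a shift and turn from the pose commanded when the call began, along the tool's axes at that moment; what a row does not reach only later rows make up. A row lasts 1/10 s, in which the tool goes at most 50 mm and 8.59 degrees, less where a joint would pass 70% of its speed; a pose out of reach is approached as far as the arm can. A call with a gripper value outside its range is refused whole. The fingers move at their own pace and stop on an object; FORCE is the grip in N (left out, the last holds). Time passes only in rows, so rows that repeat a pose let the fingers close. It gives the time, the measured TCP pose, the force, the opening and the grip force at its end, in the units of the state.
- env.observe(): the state, without advancing time (a new reading comes with each control period).
- get_image(name): name is "scene" or "top" or "wrist"; returns a dict with "image" (480x640x3 uint8, blue, green, red), "depth" (480x640 float32, m along the optical axis (not along the pixel's ray), 0 where there is no reading), "intrinsics" (3x3 intrinsics, pixels), "view" (4x4, takes a point from world to camera coordinates). Camera axes: x right, y up, looking along -z (the intrinsics and any distortion apply to the point x, -y, -z); pixel columns grow to the right and rows downward; lengths in m; the calibration is good to about 2 mm. A picture is of the moment at which its call begins.
- job.close_job(): hands the job in; it is judged then, once.
Trained networks look in a picture, given as the dict that the camera call returned (one of the last four; its "shot" number tells which), for a name from the list of things; names that differ only in an ending like _2 or _b are one class to them, and where a whole thing is asked for, a point or a joint stands for the part that bears it (a point fixed in the world has none). Each returns a list of dicts, best first, with "p" (0 to 1); they miss things now and then, are a little off and sometimes report something else, mostly with a low value. They report only what shows in the picture. A call takes as long as a camera call. They do not tell look-alikes from the thing itself.
- spotter.boxes_of(label, picture): "xy" ([column, row] in pixels, amid what is visible of it).
The state is a dict: "time_s": time; "q": joint angles; "qvel": joint speeds; "joint_efforts": joint torques, N m; "position": TCP position; "tool_rot": TCP orientation; "ft_force": force on the tool from outside, world axes, zero at the start; "wrist_torque": the same for the moment, N m; "grip_width": finger opening in m; "gripper_force": force on a finger pad.
Only numpy, scipy, OpenCV 4.12 (cv2) and the standard library are available. Lean on these libraries where they do the work, as an engineer would, in place of code of your own. Each camera call takes 0.05 s, during which the arm holds its last target. There are 200 camera calls.

TASK

Set up the patio snack tray: put the green snack tub squarely on its green mat, the blue-lidded tumbler on the blue coaster, the orange-lidded tumbler on the orange coaster, and lay the bamboo fork on the dark board over its fork outline, tines on the tines. Set each one down gently, upright and centred on its place, let go of it, and leave the glass bowl and the pepper mill standing where they are.

Things in the scene. Friction and masses are not known exactly. Their poses are not given: they have to be found in the camera images.
- tub: Green plastic snack tub with its lighter green lid clipped on (it stays closed), a rigid box 84 (x) x 58 (y) x 56 mm high with flat sides; a 3 mm clip shows at each x end. Loose, 0.11 to 0.22 kg, easily gripped across the 58 mm width. Origin: centre of the underside; x along the length, z up. Starts on the brown tray's floor, length within 0.4 rad of straight ahead of the robot.
- tumbler_blue: Stainless tumbler with a flat blue lid and a blue band near the foot, straight round body 64 mm across, 98 mm high, closed. Loose, 0.15 to 0.31 kg. Origin: centre of the underside; z up; its yaw means nothing. Starts standing on the brown tray's floor.
- tumbler_orange: The same tumbler with orange lid and band: 64 mm across, 98 mm high, 0.15 to 0.31 kg. Origin: centre of the underside; z up; its yaw means nothing. Starts standing on the brown tray's floor.
- fork: Pale bamboo snack fork lying flat on the brown tray's floor, 130 mm long; handle 12 mm wide and 9 mm thick (x from -65 to +20 mm), then a head 24 mm wide and 7 mm thick with three tines ending at x = +65 mm. Loose, 20 to 42 g, balanced at its origin. Origin: middle of the length, underside; x points to the tines, z up. It starts with its tines away from the robot, within 0.4 rad.
- fork_tines (a point): Point on the fork at the tips of its tines, 65 mm from the fork's origin along its x.
- tub_mat: Green rectangular mat with a cream outline of the tub, 98 (x) x 72 (y) mm, 6 mm thick; the tub's length goes along its x, either way round, within 0.4 rad of straight ahead of the robot. Fixed to the floor of the white tray. Origin: centre of the underside, so its top is 6 mm above the origin.
- coaster_blue: Round blue ceramic coaster with a cream ring, 96 mm across, 6 mm thick, flat on top. Fixed to the floor of the white tray. Origin: centre of the underside, so its top is 6 mm above the origin; yaw means nothing.
- coaster_orange: Round orange ceramic coaster with a cream ring, 96 mm across, 6 mm thick, flat on top. Fixed to the floor of the white tray. Origin: centre of the underside, so its top is 6 mm above the origin; yaw means nothing.
- fork_rest: Dark brown wooden board with a pale inlaid outline of the fork, 156 (x) x 50 (y) mm, 6 mm thick, flat on top. x points to the pictured tines, away from the robot within 0.4 rad. Fixed to the floor of the white tray. Origin: centre of the underside, under the middle of the outline; its top is 6 mm above the origin.
- bowl: Empty glass bowl, 92 mm across, 42 mm high, loose, 0.25 kg, to be left alone. Origin: centre of the underside. It stands in the middle of the white tray (same size as the brown one), among the four places, which lie in a two by two pattern about 170 mm apart in x, 200 mm in y; which is in which corner varies.
- mill: Small dark wooden pepper mill, 38 mm across, 77 mm high, loose, 0.15 kg, to be left alone. Origin: centre of the underside. It stands in the middle of the brown tray, among the four things, laid out like the places. The trays lie side by side; which is left varies. Each is 380 (x) x 400 (y) mm, floor 5 mm and rim 18 mm above the table.
Things that resemble listed ones, but are neither listed nor needed, are in the scene too. There is more than one size of the fork; the one meant has the size given above.

How it is judged (in metres and radians):
At the end, for the whole second after the job is handed in: Each of the four things lies still on its own place, its centre within 15 mm of the place's centre, within 0.1 rad of level and resting on its top; the tub's length and the fork within 0.2 rad of their outlines, the fork's tines towards the pictured tines (horizontal distance between tub and tub_mat below 0.015 m and z of tub in the frame of tub_mat between 0.003 and 0.01 m and angle between each of tub, tumbler_blue, tumbler_orange, fork's own z axis and vertical below 0.1 rad and linear speed of each of tub, tumbler_blue, tumbler_orange, fork below 0.02 m/s and angular speed of each of tub, tumbler_blue, tumbler_orange, fork below 0.2 rad/s and angle between the x axis of tub and the x axis of tub_mat, either way round below 0.2 rad and horizontal distance between tumbler_blue and coaster_blue below 0.015 m and z of tumbler_blue in the frame of coaster_blue between 0.003 and 0.01 m and horizontal distance between tumbler_orange and coaster_orange below 0.015 m and z of tumbler_orange in the frame of coaster_orange between 0.003 and 0.01 m and horizontal distance between fork and fork_rest below 0.015 m and z of fork in the frame of fork_rest between 0.003 and 0.01 m and angle between the x axis of fork and the x axis of fork_rest, either way round below 0.2 rad and x of fork_tines in the frame of fork_rest above 0 m); the robot touches nothing.
It fails at once if the glass bowl is shoved more than 25 mm or tipped (distance of bowl from where it was at the start of the episode above 0.025 m or angle between bowl's own z axis and vertical above 0.35 rad).
It fails at once if the pepper mill is shoved more than 25 mm or tipped (distance of mill from where it was at the start of the episode above 0.025 m or angle between mill's own z axis and vertical above 0.35 rad).
It fails at once if one of the four things is dropped from more than a few centimetres (near the tray it moves faster than 0.7 m/s) ((linear speed of tub above 0.7 m/s and height (world z) of tub below 0.03 m) or (linear speed of tumbler_blue above 0.7 m/s and height (world z) of tumbler_blue below 0.03 m) or (linear speed of tumbler_orange above 0.7 m/s and height (world z) of tumbler_orange below 0.03 m) or (linear speed of fork above 0.7 m/s and height (world z) of fork below 0.03 m)).
It also fails if it takes over 128 s, if anything falls off the work surface, if the arm or the gripper's body presses on something with over 40 N, if the wrist force passes 120 N, or if a joint passes its speed limit or range.

## Working session

There is one attempt and no reset: what is moved stays moved. The work goes in short steps, Python scripts to look and compute and a shell command to move; the robot and the scene stay as the last step left them, time stands still between calls to the robot, and variables do not carry over. Pictures are saved under pics/ and viewed, at most 14 in all, crops included, and the job is handed in when it is done.

```bash
mkdir -p pics; cat > h.py <<'E'
import numpy as np, cv2
from rig import env, get_image, job, spotter
def world(p, uv, z=None):
    """pixel -> world, by depth or by intersection with plane z"""
    K=np.array(p["intrinsics"]); V=np.linalg.inv(np.array(p["view"]))
    u,v=uv; d=np.array([(u-K[0,2])/K[0,0], -(v-K[1,2])/K[1,1], -1.])
    D=V[:3,:3]@d; o=V[:3,3]
    s=(z-o[2])/D[2] if z is not None else p["depth"][int(round(v)),int(round(u))]
    return o+s*D
E
python3 - <<'E'
from h import *
t=get_image("top"); s=get_image("scene")
cv2.imwrite("pics/top1.png",t["image"]); cv2.imwrite("pics/scene1.png",s["image"])
print(env.pinch_z, env.observe()["tool_rot"])
print(t["intrinsics"],t["view"])
for n in "tub tumbler_blue tumbler_orange fork tub_mat coaster_blue coaster_orange fork_rest bowl mill".split():
    for b in spotter.boxes_of(n,t)[:4]:
        print(n,np.round(b["xy"],1),round(b["p"],2),world(t,b["xy"]).round(3))
E
```

```text
0.1547 [[ 9.23466632e-01  3.83678673e-01 -2.33870918e-04]
 [ 3.83678645e-01 -9.23465786e-01  1.28041296e-03]
 [ 2.75295354e-04 -1.27214992e-03 -9.99999153e-01]]
[[484.85091801   0.         323.8445375 ]
 [  0.         484.85091801 233.12809533]
 [  0.           0.           1.        ]] [[ 0.02477468 -0.99968732 -0.00338645  0.06799502]
 [ 0.98834974  0.02398457  0.15029814 -0.56628265]
 [-0.15016993 -0.00707059  0.98863492 -1.0750784 ]
 [ 0.          0.          0.          1.        ]]
tub [225.9 211.4] 0.7 [0.607 0.307 0.059]
tub [405.  209.7] 0.56 [ 0.631 -0.11   0.01 ]
tumbler_blue [312.  214.8] 0.92 [0.595 0.108 0.104]
tumbler_blue [451.8 247.6] 0.41 [ 0.541 -0.219  0.016]
tumbler_orange [316.9 294.6] 0.65 [0.422 0.093 0.102]
tumbler_orange [399.2 289.4] 0.19 [ 0.441 -0.096  0.014]
fork [225.3 282. ] 0.85 [0.449 0.312 0.001]
fork [142.2 220.3] 0.65 [0.59  0.516 0.01 ]
fork [143.5 302.7] 0.46 [0.396 0.5   0.003]
tub_mat [406.3 209.2] 0.96 [ 0.632 -0.114  0.01 ]
tub_mat [310.9 212.9] 0.28 [0.6   0.111 0.102]
coaster_blue [487.7 291.4] 0.8 [ 0.441 -0.303  0.01 ]
coaster_blue [450.7 249.2] 0.25 [ 0.539 -0.219  0.008]
fork_rest [397.4 289.6] 0.73 [ 0.44  -0.092  0.016]
bowl [450.4 247.6] 0.85 [ 0.542 -0.218  0.008]
mill [266.6 248. ] 0.49 [0.522 0.207 0.082]
```

View pics/top1.png

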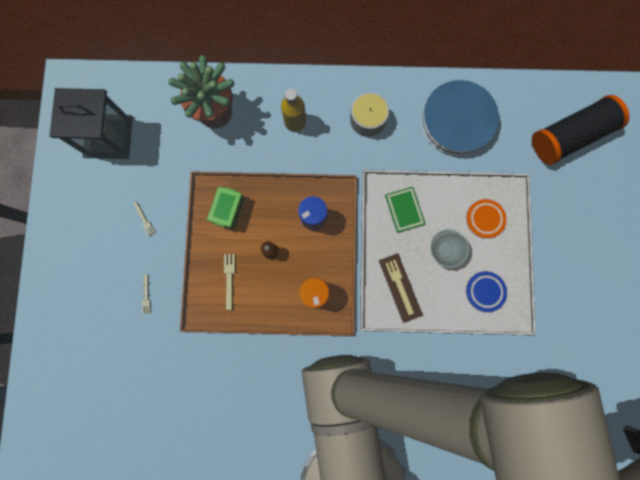

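View pics/scene1.png

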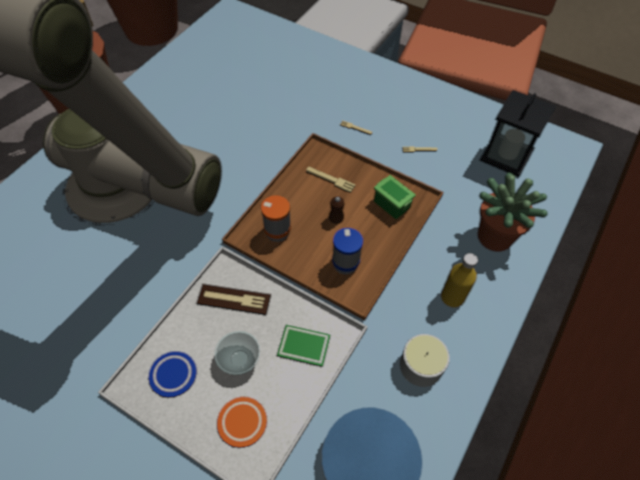

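The candidate forks are: the brown-tray one at (229,281), about 55 px long, and two on the table at (144,219) and (146,294), each about 37 px. The tray fork fits, since it is the longest and lies on the brown tray. I'll confirm that in a crop and measure everything.

```bash
cat > m.py <<'E'
from h import *
def cloud(p):
    K=np.array(p["intrinsics"]); V=np.linalg.inv(np.array(p["view"])); d=p["depth"]
    v,u=np.mgrid[:480,:640]
    P=np.stack([(u-K[0,2])/K[0,0]*d, -(v-K[1,2])/K[1,1]*d, -d],-1)
    return P@V[:3,:3].T+V[:3,3]
def blob(p,mask,near,z,r=0.12):
    """largest colour blob near a world xy; returns rect centre, long-axis yaw, size, points on plane z"""
    K=np.array(p["intrinsics"]); V=np.array(p["view"])
    c=V[:3,:3]@np.array([*near,z])+V[:3,3]; u=K[0,0]*c[0]/-c[2]+K[0,2]; v=K[1,1]*-c[1]/-c[2]+K[1,2]
    m=np.zeros((480,640),np.uint8); cv2.circle(m,(int(u),int(v)),int(K[0,0]*r/-c[2]),1,-1)
    m=((mask>0)&(m>0)).astype(np.uint8)
    n,l,s,_=cv2.connectedComponentsWithStats(m); 
    if n<2: return None
    i=1+np.argmax(s[1:,4]); vs,us=np.nonzero(l==i)
    P=np.array([world(p,(a,b),z)[:2] for a,b in zip(us,vs)])
    (c,wh,a)=cv2.minAreaRect((P*1000).astype(np.float32))
    if wh[0]<wh[1]: a+=90; wh=wh[::-1]
    a=(a+90)%180-90
    return np.round(c,1),round(a,1),np.round(wh,1),len(P),(P.mean(0)*1000).round(1)
def hsv(p,lo,hi): return cv2.inRange(cv2.cvtColor(p["image"],cv2.COLOR_BGR2HSV),lo,hi)
E
python3 - <<'E'
from m import *
t=get_image("top"); Z=cloud(t)[...,2]
G=hsv(t,(45,90,60),(80,255,255)); B=hsv(t,(108,120,50),(130,255,255)); O=hsv(t,(3,160,120),(16,255,255))
F=hsv(t,(12,40,150),(32,170,255)); D=hsv(t,(0,30,15),(25,255,110))
print("tub",blob(t,G&((Z>.05)*255).astype(np.uint8),(.6,.307),.061))
print("mat",blob(t,G,(.632,-.114),.011))
print("tb",blob(t,B,(.595,.108),.103)); print("to",blob(t,O,(.42,.093),.103))
print("cb",blob(t,B,(.441,-.303),.011)); print("co",blob(t,O,(.6,-.3),.011))
print("fork",blob(t,F,(.449,.312),.013)); print("outl",blob(t,F,(.44,-.1),.011)); print("board",blob(t,D,(.44,-.1),.011))
print("f2",blob(t,F,(.59,.516),.009,.08),blob(t,F,(.396,.5),.009,.08))
a=cv2.resize(t["image"][190:320,120:250],(585,585),interpolation=cv2.INTER_CUBIC)
cv2.imwrite("pics/forks.png",a)
E
```

```text
tub (array([617.6, 311.3]), -14.9, array([87.9, 57.3]), 915, array([617.5, 311.3]))
mat (array([ 632.6, -109.8]), 18.0, array([75.8, 49.7]), 653, array([ 632.4, -110.1]))
tb (array([605.1, 107.6]), 1.4, array([60.4, 59.4]), 559, array([605.9, 106.4]))
to (array([428.9, 102.8]), 28.6, array([68.7, 67.9]), 733, array([429.4, 102.2]))
cb (array([ 442.2, -299.8]), -1.2, array([60.4, 58.1]), 554, array([ 441.9, -299.9]))
co (array([ 615.2, -304.2]), -88.6, array([59.9, 58.1]), 525, array([ 615.3, -304.1]))
fork (array([454.6, 307.2]), -30.5, array([115.3,  88.2]), 422, array([446.1, 310.8]))
outl (array([445.8, -99.3]), 22.1, array([126.9,  21.9]), 289, array([449. , -97.8]))
board (array([446. , -98.9]), 22.0, array([153.2,  47.9]), 892, array([ 441.6, -100.3]))
f2 (array([617.3, 526.7]), 0.0, array([0., 0.]), 1, array([617.3, 526.7])) None
```

View pics/forks.png

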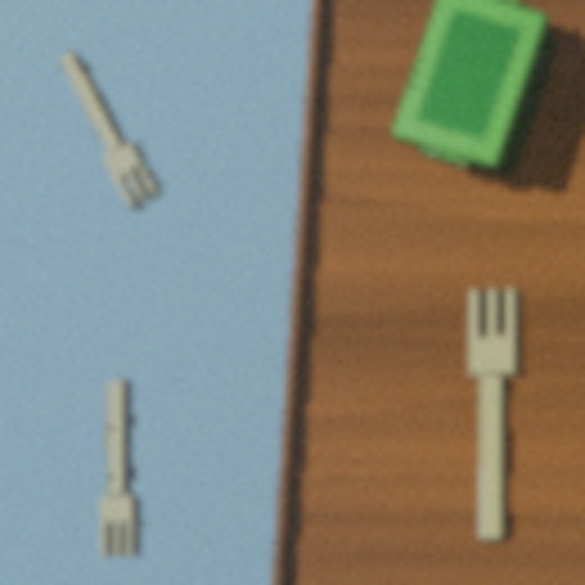

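The crop confirms it: the long fork at crop (492,415), full-picture (229,281), lies on the brown tray with its tines up the picture, and the two table forks are clearly smaller. Next I'm writing a planning helper, then starting with the orange tumbler.

```bash
cat > plan.py <<'E'
import sys
from h import *
from scipy.spatial.transform import Rotation as R
# usage: plan.py x y z yaw  (TCP target, mm / deg) -> row numbers
def plan(x,y,z,yaw):
    s=env.observe(); Rc=np.array(s["tool_rot"]); p=np.array(s["position"])
    a=np.radians(yaw); Rt=np.array([[np.cos(a),np.sin(a),0],[np.sin(a),-np.cos(a),0],[0,0,-1]])
    w=R.from_matrix(Rc.T@Rt).as_rotvec(degrees=True)/8
    d=Rc.T@(np.array([x,y,z])/1000-p)/0.03
    return np.r_[w,d].round(2)
if __name__=="__main__":
    A=list(map(float,sys.argv[1:]))
    for i in range(0,len(A),4): print(*plan(*A[i:i+4]))
E
python3 plan.py 429 103 400 0
python3 - <<'E'
from h import *
t=get_image("top")
a=world(t,(229.1,310),.014);b=world(t,(229.4,253.7),.012);print(a,b,(a+b)/2,np.degrees(np.arctan2(*(b-a)[1::-1])),np.linalg.norm(b-a))
E
```

```text
-0.0 0.0 2.82 14.52 -16.02 0.16
[0.38380899 0.29659766 0.014     ] [0.51471713 0.30337995 0.012     ] [0.44926306 0.2999888  0.013     ] 2.9658156188336195 0.1310989688855679
```

```bash
python3 -m creep '0 0 1 5 -5.5 0 85; 0 0 1 5 -5.5 0 85; 0 0 1 5 -5.5 0 85;0 0 1 5 -5.5 0 85;0 0 1 5 -5.5 0 85;0 0 2 10 -11 0 85;0 0 2 10 -11 0 85;0 0 2 10 -11 0 85;0 0 2 10 -11 0 85;0 0 2.2 11 -12 0 85;0 0 2.4 11.5 -12.5 0 85;0 0 2.5 11.5 -12.5 0 85' 50; python3 plan.py 429 103 400 0
```

```text
time_s: 1.9
position: [0.3863, -0.0255, 0.4049]
tool_rot: [[0.999, 0.05, 0.001], [0.05, -0.999, 0.001], [0.001, -0.001, -1.0]]
ft_force: [0.0, -0.9, 0.4]
grip_width: 0.0851
gripper_force: 0.0
-0.0 -0.01 0.36 1.64 -4.21 0.17
```

```bash
python3 -m creep '0 0 0.36 1 -2 0 85;0 0 0.36 1.3 -3.2 0 85;0 0 0.36 1.64 -4 0 85;0 0 0.36 1.64 -4.2 0.17 85;0 0 0.36 1.64 -4.2 0.17 85;0 0 0.36 1.64 -4.2 0.17 85'; python3 - <<'E'
from m import *
w=get_image("wrist"); cv2.imwrite("pics/w1.png",w["image"])
O=hsv(w,(3,150,100),(16,255,255)); Z=cloud(w)[...,2]
print(env.observe()["position"],blob(w,O&((Z>.09)*255).astype(np.uint8),(.429,.103),.103))
E
python3 plan.py 429 103 225 0
```

```text
time_s: 2.5
position: [0.4291, 0.0978, 0.3995]
tool_rot: [[1.0, -0.007, -0.001], [-0.007, -1.0, -0.0], [-0.001, 0.0, -1.0]]
ft_force: [0.3, -0.1, 0.2]
grip_width: 0.0851
gripper_force: 0.0
[0.42915353 0.09769735 0.39970293] (array([429.2, 100.3]), 76.8, array([62.5, 62.4]), 4395, array([431.2, 100.6]))
0.0 0.0 -0.05 -0.01 -0.18 5.82
```

View pics/w1.png

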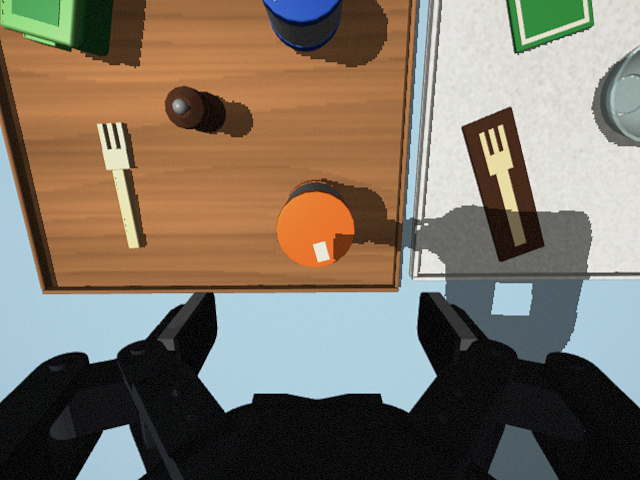

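The wrist picture shows the orange lid at (315,228) and puts its centre at (429,100). I'm descending and gripping.

```bash
python3 -m creep '0 0 0 0 -0.08 1.3 85;0 0 0 0 -0.08 2.6 85;0 0 0 0 -0.08 3.9 85;0 0 0 0 -0.08 4.9 85;0 0 0 0 -0.08 5.5 85;0 0 0 0 -0.08 5.8 85;0 0 0 0 -0.08 5.8 85;0 0 0 0 -0.08 5.8 50;0 0 0 0 -0.08 5.8 50;0 0 0 0 -0.08 5.8 50;0 0 0 0 -0.08 5.8 50;0 0 0 0 -0.08 5.8 50' 50; python3 plan.py 429 100 365 0 442 -300 365 0
```

```text
time_s: 3.75
position: [0.4295, 0.1011, 0.227]
tool_rot: [[1.0, -0.005, 0.003], [-0.005, -1.0, -0.001], [0.003, 0.001, -1.0]]
ft_force: [-1.2, -2.6, 5.8]
grip_width: 0.0631
gripper_force: 54.1
0.0 -0.02 -0.04 -0.0 0.04 -4.6
0.0 -0.02 -0.04 0.5 13.37 -4.59
```

```bash
python3 -m creep '0 0 0 0 0 -0.5 50;0 0 0 0 0 -1.5 50;0 0 0 0 0 -3 50;0 0 0 0 0 -4.2 50;0 0 0 0 0 -4.6 50;0 0 0 0.5 1 -4.6 50;0 0 0 1 2.3 -4.6 50;0 0 0 1.6 3.6 -4.6 50;0 0 0 2.2 4.9 -4.6 50;0 0 0 2.8 6.2 -4.6 50;0 0 0 3.4 7.5 -4.6 50;0 0 0 4 8.8 -4.6 50'; python3 plan.py 615 -304 365 0
```

```text
time_s: 4.95
position: [0.548, -0.165, 0.3643]
tool_rot: [[1.0, -0.006, 0.001], [-0.006, -1.0, -0.0], [0.001, 0.0, -1.0]]
ft_force: [0.8, 0.4, -2.3]
grip_width: 0.0629
gripper_force: 55.9
0.0 -0.0 -0.04 2.26 4.62 -0.02
```

```bash
python3 -m creep '0 0 0 0.8 1.4 0 50;0 0 0 1.4 2.8 0 50;0 0 0 1.9 3.9 0 50;0 0 0 2.2 4.4 0 50;0 0 0 2.2 4.5 0 50;0 0 0 2.2 4.5 0 50;0 0 0 2.2 4.5 0 50'; python3 - <<'E'
from m import *
w=get_image("wrist"); cv2.imwrite("pics/w2.png",w["image"])
O=hsv(w,(3,150,100),(16,255,255)); Z=cloud(w)[...,2]
print(env.observe()["position"],blob(w,O&((Z<.03)*255).astype(np.uint8),(.615,-.304),.011,.07))
E
python3 plan.py 615 -304 365 0  615 -304 234 0
```

```text
time_s: 5.65
position: [0.6127, -0.2977, 0.3641]
tool_rot: [[1.0, -0.005, -0.0], [-0.005, -1.0, 0.0], [-0.0, -0.0, -1.0]]
ft_force: [-0.1, -0.2, -2.0]
grip_width: 0.0633
gripper_force: 56.0
[ 0.6127781  -0.29756702  0.36424971] (array([ 625.7, -305.1]), 82.8, array([64.9, 46.9]), 2473, array([ 625.8, -304.9]))
-0.0 -0.0 -0.03 0.08 0.21 -0.03
-0.0 -0.0 -0.03 0.07 0.21 4.34
```

View pics/w2.png

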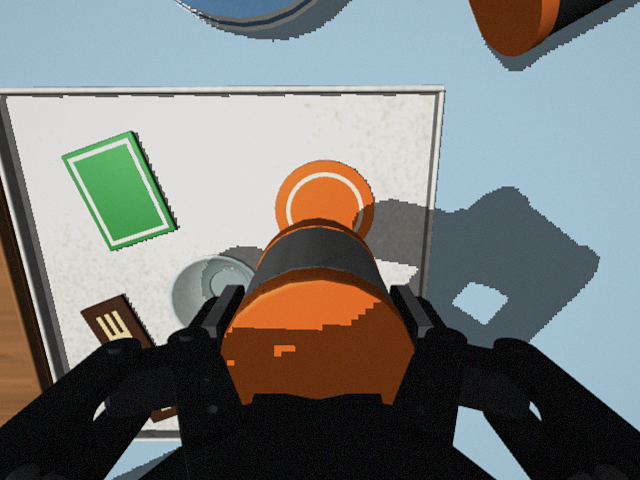

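The wrist picture shows the orange coaster half hidden at (325,205), with its rim top at (324,160), the green mat at (120,190), and the bowl at (213,290) clear of the load. I'll check the coaster's x from the rim while lowering.

```bash
python3 - <<'E'
from h import *
w=get_image("wrist")
print("rim",world(w,(324,160),.011),world(w,(275.5,207),.011),world(w,(375,207),.011))
c=[world(w,q,.011)[:2]*1000 for q in [(63,157),(133,132),(178,229),(110,250)]]
print("mat",np.mean(c,0).round(1),cv2.minAreaRect(np.array(c,np.float32)))
E
python3 -m creep '0 0 -0.03 0.07 0.21 0.5 50;0 0 -0.03 0.07 0.21 1.5 50;0 0 -0.03 0.07 0.21 2.4 50;0 0 -0.03 0.07 0.21 3.2 50;0 0 -0.03 0.07 0.21 3.7 50;0 0 -0.03 0.07 0.21 4 50;0 0 -0.03 0.07 0.21 4 50'; python3 plan.py 615 -304 234 0
```

```text
rim [ 0.66471142 -0.30352145  0.011     ] [ 0.62095669 -0.25714561  0.011     ] [ 0.62053304 -0.35238568  0.011     ]
mat [ 634.2 -111.7] ((634.3510131835938, -112.19400787353516), (95.44364929199219, 73.12100219726562), 17.261150360107422)
time_s: 6.45
position: [0.615, -0.305, 0.2419]
tool_rot: [[1.0, -0.001, -0.002], [-0.001, -1.0, 0.002], [-0.002, -0.002, -1.0]]
ft_force: [0.3, -0.0, -2.5]
grip_width: 0.0632
gripper_force: 56.0
-0.01 0.02 -0.01 0.0 -0.03 0.26
```

```bash
python3 -m creep '0 0 0 0 0 0.1 50;0 0 0 0 0 0.2 50;0 0 0 0 0 0.27 50;0 0 0 0 0 0.3 50;0 0 0 0 0 0.3 50;0 0 0 0 0 0.3 50'
```

```text
time_s: 7.05
position: [0.6151, -0.3051, 0.2348]
tool_rot: [[1.0, -0.001, 0.0], [-0.001, -1.0, -0.0], [0.0, 0.0, -1.0]]
ft_force: [0.2, -0.9, -1.7]
grip_width: 0.0628
gripper_force: 56.0
```

```bash
python3 -m creep '0 0 0 0 0 0.05 50;0 0 0 0 0 0.08 50;0 0 0 0 0 0.08 50;0 0 0 0 0 0.08 70;0 0 0 0 0 0.08 85;0 0 0 0 0 0.08 85;0 0 0 0 0 0.08 85;0 0 0 0 0 -1 85;0 0 0 0 0 -2.5 85;0 0 0 0 0 -4 85;0 0 0 0 0 -5 85;0 0 0 0 0 -5 85'; python3 - <<'E'
from m import *
w=get_image("wrist")
O=hsv(w,(3,150,100),(16,255,255)); Z=cloud(w)[...,2]
print(blob(w,O&((Z>.08)*255).astype(np.uint8),(.615,-.304),.109,.07))
E
python3 plan.py 605 107.6 390 0
```

```text
time_s: 8.25
position: [0.615, -0.3049, 0.3901]
tool_rot: [[1.0, -0.001, 0.008], [-0.001, -1.0, -0.006], [0.008, 0.006, -1.0]]
ft_force: [0.7, -0.0, -0.2]
grip_width: 0.0852
gripper_force: 0.0
(array([ 616. , -302.2]), -37.2, array([62.4, 57.4]), 4070, array([ 618.9, -300.7]))
0.02 -0.03 -0.01 -0.35 -13.75 -0.14
```

```bash
python3 -m creep '0 0 0 0 -1 0 85;0 0 0 0 -2.5 0 85;0 0 0 0 -4 0 85;0 0 0 0 -5.5 0 85;0 0 0 -0.1 -7 0 85;0 0 0 -0.2 -8.5 0 85;0 0 0 -0.3 -10 0 85;0 0 0 -0.35 -11.5 0 85;0 0 0 -0.35 -12.8 0 85;0 0 0 -0.35 -13.5 0 85;0 0 0 -0.35 -13.7 0 85;0 0 0 -0.35 -13.7 0 85'; python3 - <<'E'
from m import *
w=get_image("wrist")
B=hsv(w,(105,120,50),(130,255,255)); Z=cloud(w)[...,2]
print(blob(w,B&((Z>.09)*255).astype(np.uint8),(.605,.107),.103))
E
python3 plan.py 605 107.6 225 0
```

```text
time_s: 9.5
position: [0.6052, 0.1062, 0.3836]
tool_rot: [[1.0, -0.0, -0.002], [-0.0, -1.0, -0.0], [-0.002, 0.0, -1.0]]
ft_force: [0.6, -0.5, 1.3]
grip_width: 0.085
gripper_force: 0.0
(array([609.3, 108.1]), -28.2, array([63.1, 61.8]), 4980, array([611. , 107.4]))
0.0 0.01 -0.01 -0.0 -0.08 5.29
```

Now gripping at (608,107.5).

```bash
python3 -m creep '0 0 0 0.1 -0.05 1.3 85;0 0 0 0.1 -0.05 2.6 85;0 0 0 0.1 -0.05 3.8 85;0 0 0 0.1 -0.05 4.7 85;0 0 0 0.1 -0.05 5.2 85;0 0 0 0.1 -0.05 5.25 85;0 0 0 0.1 -0.05 5.25 85;0 0 0 0.1 -0.05 5.25 50;0 0 0 0.1 -0.05 5.25 50;0 0 0 0.1 -0.05 5.25 50;0 0 0 0.1 -0.05 5.25 50;0 0 0 0.1 -0.05 5.25 50' 50;  python3 plan.py 442 -300 365 0
```

```text
time_s: 10.75
position: [0.6084, 0.1073, 0.2286]
tool_rot: [[1.0, -0.001, 0.003], [-0.001, -1.0, -0.001], [0.003, 0.001, -1.0]]
ft_force: [0.0, -1.0, 5.9]
grip_width: 0.0633
gripper_force: 54.7
0.0 -0.02 -0.01 -5.52 13.59 -4.55
```

```bash
python3 -m creep '0 0 0 0 0 -0.5 50;0 0 0 0 0 -1.5 50;0 0 0 0 0 -3 50;0 0 0 0 0 -4.2 50;0 0 0 0 0 -4.6 50;0 0 0 -0.4 1 -4.6 50;0 0 0 -1 2.4 -4.6 50;0 0 0 -1.5 3.8 -4.6 50;0 0 0 -2.1 5.2 -4.6 50;0 0 0 -2.7 6.6 -4.6 50;0 0 0 -3.2 8 -4.6 50;0 0 0 -3.8 9.4 -4.6 50'; python3 plan.py 442 -300 365 0
```

```text
time_s: 11.95
position: [0.4928, -0.1758, 0.3641]
tool_rot: [[1.0, -0.001, -0.001], [-0.001, -1.0, 0.001], [-0.001, -0.001, -1.0]]
ft_force: [1.0, -0.6, -2.5]
grip_width: 0.0629
gripper_force: 55.6
-0.01 0.01 -0.01 -1.69 4.14 -0.03
```

```bash
python3 -m creep '0 0 0 -0.5 1.3 0 50;0 0 0 -1 2.5 0 50;0 0 0 -1.4 3.5 0 50;0 0 0 -1.6 4 0 50;0 0 0 -1.65 4.1 0 50;0 0 0 -1.65 4.1 0.5 50;0 0 0 -1.65 4.1 1.5 50;0 0 0 -1.65 4.1 2.5 50;0 0 0 -1.65 4.1 3.2 50;0 0 0 -1.65 4.1 3.7 50;0 0 0 -1.65 4.1 4 50;0 0 0 -1.65 4.1 4 50'; python3 plan.py 443 -300 234 0
```

```text
time_s: 13.15
position: [0.4444, -0.2964, 0.2442]
tool_rot: [[1.0, -0.0, -0.002], [-0.0, -1.0, 0.002], [-0.002, -0.002, -1.0]]
ft_force: [0.5, 0.1, -2.0]
grip_width: 0.0631
gripper_force: 55.7
-0.01 0.01 -0.0 -0.05 0.12 0.34
```

```bash
python3 -m creep '0 0 0 -0.03 0.1 0.1 50;0 0 0 -0.03 0.12 0.2 50;0 0 0 -0.03 0.12 0.28 50;0 0 0 -0.03 0.12 0.33 50;0 0 0 -0.03 0.12 0.33 50;0 0 0 -0.03 0.12 0.33 50'
```

```text
time_s: 13.75
position: [0.4432, -0.301, 0.2353]
tool_rot: [[1.0, -0.001, 0.0], [-0.001, -1.0, -0.0], [0.0, 0.0, -1.0]]
ft_force: [0.1, 0.9, -1.7]
grip_width: 0.063
gripper_force: 55.7
```

```bash
python3 -m creep '0 0 0 0 0 0.04 50;0 0 0 0 0 0.08 50;0 0 0 0 0 0.08 50;0 0 0 0 0 0.08 70;0 0 0 0 0 0.08 85;0 0 0 0 0 0.08 85;0 0 0 0 0 0.08 85;0 0 0 0 0 -1 85;0 0 0 0 0 -2.5 85;0 0 0 0 0 -4 85;0 0 0 0 0 -5 85;0 0 0 0 0 -5 85'; python3 - <<'E'
from m import *
w=get_image("wrist")
B=hsv(w,(105,120,50),(130,255,255)); Z=cloud(w)[...,2]
print(blob(w,B&((Z>.08)*255).astype(np.uint8),(.443,-.300),.109,.07))
E
python3 plan.py 617 311 380 -15
```

```text
time_s: 14.95
position: [0.4433, -0.301, 0.3894]
tool_rot: [[1.0, -0.001, 0.006], [-0.001, -1.0, -0.006], [0.006, 0.006, -1.0]]
ft_force: [0.4, -0.4, -0.4]
grip_width: 0.0849
gripper_force: 0.0
(array([ 444.3, -300.1]), -0.2, array([62.9, 61.7]), 4895, array([ 445.5, -300.8]))
0.02 -0.02 1.87 5.77 -20.4 0.18
```

```bash
python3 -m creep '0 0 0 0.3 -1 0 85;0 0 0 0.7 -2.5 0 85;0 0 0.2 1.1 -4 0 85;0 0 0.5 1.5 -5.5 0 85;0 0 0.8 2 -7 0 85;0 0 1 2.4 -8.5 0 85;0 0 1.3 2.8 -10 0 85;0 0 1.5 3.2 -11.5 0 85;0 0 1.7 3.6 -13 0 85;0 0 1.87 4 -14.5 0 85;0 0 1.87 4.5 -16 0 85;0 0 1.87 5 -17.5 0 85'; python3 plan.py 617 311 380 -15
```

```text
time_s: 16.2
position: [0.5942, 0.2259, 0.3833]
tool_rot: [[0.966, -0.259, -0.003], [-0.259, -0.966, -0.001], [-0.003, 0.001, -1.0]]
ft_force: [1.1, -1.3, -0.4]
grip_width: 0.0848
gripper_force: 0.0
0.01 0.02 -0.0 -0.0 -2.94 0.11
```

```bash
python3 -m creep '0 0 0 0 -1.4 0 85;0 0 0 0 -2.4 0 85;0 0 0 0 -2.8 0 85;0 0 0 0 -2.9 0 85;0 0 0 0 -2.9 0 85'; python3 - <<'E'
from m import *
w=get_image("wrist"); cv2.imwrite("pics/w3.png",w["image"])
G=hsv(w,(40,80,50),(85,255,255)); Z=cloud(w)[...,2]
print(blob(w,G&((Z>.056)*255).astype(np.uint8),(.617,.311),.061))
E
python3 plan.py 617 311 191 -15
```

```text
time_s: 16.7
position: [0.6166, 0.3072, 0.3844]
tool_rot: [[0.966, -0.26, -0.001], [-0.26, -0.966, -0.001], [-0.001, 0.001, -1.0]]
ft_force: [0.9, -1.0, 0.1]
grip_width: 0.0851
gripper_force: 0.0
(array([622.3, 312.1]), -15.4, array([87.8, 57.1]), 6207, array([623.4, 311.8]))
0.01 0.01 -0.01 -0.02 -0.15 6.46
```

View pics/w3.png

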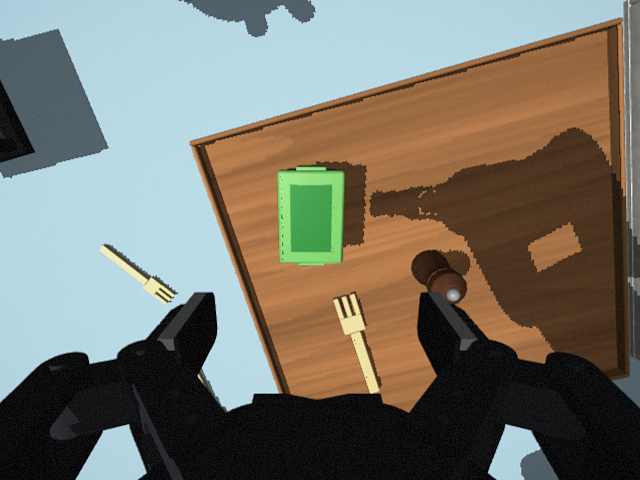

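The wrist picture shows the tub at (311,217), square to the fingers, with the mill (440,275) well clear of the gripper.

```bash
python3 -m creep '0 0 0 0.07 -0.17 1.4 85;0 0 0 0.07 -0.17 2.8 85;0 0 0 0.07 -0.17 4.2 85;0 0 0 0.07 -0.17 5.3 85;0 0 0 0.07 -0.17 6.1 85;0 0 0 0.07 -0.17 6.4 85;0 0 0 0.07 -0.17 6.45 85;0 0 0 0.07 -0.17 6.45 45;0 0 0 0.07 -0.17 6.45 45;0 0 0 0.07 -0.17 6.45 45;0 0 0 0.07 -0.17 6.45 45;0 0 0 0.07 -0.17 6.45 45' 45;  python3 plan.py 633.5 -111 330 17.6
```

```text
time_s: 17.95
position: [0.6201, 0.3123, 0.1937]
tool_rot: [[0.966, -0.259, 0.003], [-0.259, -0.966, 0.001], [0.003, -0.001, -1.0]]
ft_force: [-0.9, -0.5, 7.0]
grip_width: 0.0576
gripper_force: 49.7
-0.0 -0.02 -4.08 4.1 13.5 -4.55
```

```bash
python3 -m creep '0 0 0 0 0 -0.5 45;0 0 0 0 0 -1.5 45;0 0 0 0 0 -3 45;0 0 0 0 0 -4.2 45;0 0 0 0 0 -4.6 45;0 0 -0.3 0.3 1 -4.6 45;0 0 -0.8 0.7 2.3 -4.6 45;0 0 -1.3 1.1 3.7 -4.6 45;0 0 -1.8 1.5 5 -4.6 45;0 0 -2.3 1.9 6.4 -4.6 45;0 0 -2.8 2.4 7.8 -4.6 45;0 0 -3.3 2.8 9.2 -4.6 45'; python3 plan.py 633 -111 330 17.6
```

```text
time_s: 19.15
position: [0.6291, 0.0222, 0.3291]
tool_rot: [[0.98, 0.2, -0.001], [0.2, -0.98, 0.0], [-0.001, -0.0, -1.0]]
ft_force: [0.1, -0.3, -1.8]
grip_width: 0.0577
gripper_force: 49.0
-0.0 0.01 -0.76 -0.76 4.38 -0.03
```

```bash
python3 -m creep '0 0 -0.3 -0.3 1.4 0 45;0 0 -0.6 -0.5 2.8 0 45;0 0 -0.76 -0.7 3.8 0 45;0 0 -0.76 -0.76 4.3 0 45;0 0 -0.76 -0.76 4.38 0 45;0 0 -0.76 -0.76 4.38 0.8 45;0 0 -0.76 -0.76 4.38 1.8 45;0 0 -0.76 -0.76 4.38 2.8 45;0 0 -0.76 -0.76 4.38 3.5 45;0 0 -0.76 -0.76 4.38 3.9 45;0 0 -0.76 -0.76 4.38 4 45;0 0 -0.76 -0.76 4.38 4 45'; python3 plan.py 633 -111 199.7 17.6
```

```text
time_s: 20.35
position: [0.6332, -0.1087, 0.2101]
tool_rot: [[0.954, 0.3, 0.0], [0.3, -0.954, -0.0], [0.0, 0.0, -1.0]]
ft_force: [-0.5, 0.3, -2.5]
grip_width: 0.0578
gripper_force: 49.0
0.0 -0.0 -0.02 -0.03 0.07 0.35
```

```bash
python3 -m creep '0 0 0 0 0.06 0.1 45;0 0 0 0 0.06 0.2 45;0 0 0 0 0.06 0.28 45;0 0 0 0 0.06 0.33 45;0 0 0 0 0.06 0.33 45;0 0 0 0 0.06 0.33 45'
```

```text
time_s: 20.95
position: [0.6335, -0.1111, 0.1999]
tool_rot: [[0.954, 0.3, 0.0], [0.3, -0.954, -0.0], [0.0, 0.0, -1.0]]
ft_force: [-0.4, -0.6, -2.3]
grip_width: 0.0573
gripper_force: 48.9
```

```bash
python3 -m creep '0 0 0 0 0 0.04 45;0 0 0 0 0 0.06 45;0 0 0 0 0 0.06 45;0 0 0 0 0 0.06 60;0 0 0 0 0 0.06 75;0 0 0 0 0 0.06 85;0 0 0 0 0 0.06 85;0 0 0 0 0 -1 85;0 0 0 0 0 -2.5 85;0 0 0 0 0 -4 85;0 0 0 0 0 -5.3 85;0 0 0 0 0 -5.8 85'; python3 - <<'E'
from m import *
w=get_image("wrist")
G=hsv(w,(40,80,50),(85,255,255)); Z=cloud(w)[...,2]
print(blob(w,G&((Z>.058)*255).astype(np.uint8),(.633,-.111),.067))
E
python3 plan.py 446 300 350 3
```

```text
time_s: 22.15
position: [0.6333, -0.111, 0.3784]
tool_rot: [[0.954, 0.3, 0.006], [0.3, -0.954, -0.002], [0.005, 0.004, -1.0]]
ft_force: [-0.1, -0.7, -0.7]
grip_width: 0.0847
gripper_force: 0.0
(array([ 635.4, -109.7]), 17.3, array([88.5, 57.4]), 6655, array([ 636.7, -109.3]))
0.03 -0.05 1.81 -1.86 -14.95 0.89
```

```bash
python3 -m creep '0 0 0.1 -0.1 -1 0 60;0 0 0.3 -0.3 -2.5 0 60;0 0 0.5 -0.5 -4 0 40;0 0 0.8 -0.7 -5.5 0 40;0 0 1.1 -0.9 -7 0 40;0 0 1.4 -1.1 -8.5 0 40;0 0 1.6 -1.3 -10 0 40;0 0 1.8 -1.5 -11.5 0 40;0 0 1.8 -1.7 -13 0 40;0 0 1.8 -1.85 -14.2 0 40;0 0 1.8 -1.86 -14.9 0 40;0 0 1.8 -1.86 -14.9 0 40'; python3 plan.py 446 300 350 3
```

```text
time_s: 23.4
position: [0.4451, 0.3006, 0.3729]
tool_rot: [[0.998, 0.057, -0.001], [0.057, -0.998, -0.0], [-0.001, 0.0, -1.0]]
ft_force: [1.5, -0.5, 0.3]
grip_width: 0.0403
gripper_force: 0.0
0.0 0.01 0.03 0.03 0.02 0.76
```

```bash
python3 - <<'E'
from m import *
w=get_image("wrist"); cv2.imwrite("pics/w4.png",w["image"])
F=hsv(w,(15,20,150),(35,150,255)); print(blob(w,F,(.449,.300),.013,.08))
E
```

```text
(array([451.7, 301.8]), 2.6, array([130.6,  25. ]), 2127, array([463.1, 302.5]))
```

View pics/w4.png

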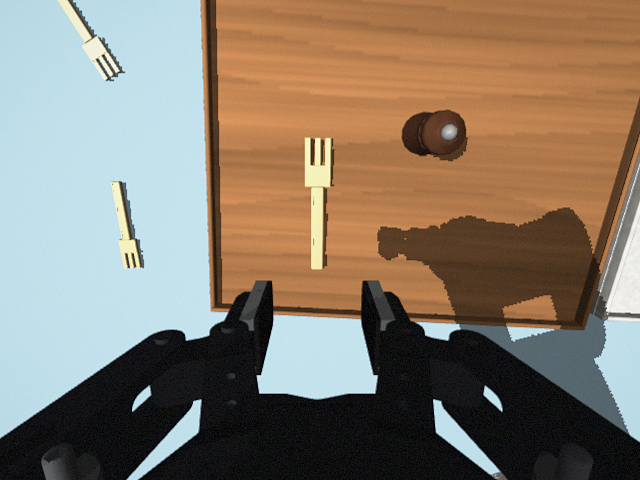

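The wrist picture shows the 130 mm fork at (317,205), tines up, between the fingers. The smaller ones lie outside the tray at (125,225) and (90,45).

```bash
python3 -m creep '0 0 0 0.18 0 1.4 40;0 0 0 0.18 0 2.8 40;0 0 0 0.18 0 4.2 40;0 0 0 0.18 0 5.2 40;0 0 0 0.18 0 5.9 40;0 0 0 0.18 0 6.2 40;0 0 0 0.18 0 6.3 40;0 0 0 0.18 0 6.3 40;0 0 0 0.18 0 6.3 40' 25;  python3 plan.py 450.5 301 181 2.7
```

```text
time_s: 24.35
position: [0.4519, 0.2988, 0.1858]
tool_rot: [[0.999, 0.053, 0.002], [0.053, -0.999, 0.001], [0.002, -0.001, -1.0]]
ft_force: [-0.2, -0.7, 0.2]
grip_width: 0.0402
gripper_force: 0.0
-0.0 -0.01 0.04 -0.04 -0.08 0.16
```

```bash
python3 -m creep '0 0 0 -0.03 -0.06 0.13 40;0 0 0 -0.03 -0.06 0.13 40;0 0 0 -0.03 -0.06 0.13 20;0 0 0 -0.03 -0.06 0.13 5;0 0 0 -0.03 -0.06 0.13 5;0 0 0 -0.03 -0.06 0.13 5;0 0 0 -0.03 -0.06 0.13 5' 25;  python3 plan.py 446 -99 280 22
```

```text
time_s: 25.05
position: [0.4507, 0.3007, 0.1812]
tool_rot: [[0.999, 0.053, 0.0], [0.053, -0.999, 0.0], [0.0, -0.0, -1.0]]
ft_force: [-1.0, 0.6, 4.3]
grip_width: 0.011
gripper_force: 27.0
-0.0 -0.0 -2.37 -0.86 13.29 -3.3
```

```bash
python3 -m creep '0 0 0 0 0 -0.5 5;0 0 0 0 0 -1.5 5;0 0 0 0 0 -2.8 5;0 0 0 0 0 -3.8 5;0 0 0 0 0 -4 5;0 0 -0.2 -0.1 1 -4 5;0 0 -0.5 -0.2 2.4 -4 5;0 0 -0.8 -0.3 3.8 -4 5;0 0 -1.1 -0.4 5.2 -4 5;0 0 -1.4 -0.5 6.6 -4 5;0 0 -1.7 -0.6 8 -4 5;0 0 -2 -0.7 9.4 -4 5'; python3 plan.py 446 -99 280 22
```

```text
time_s: 26.25
position: [0.4441, 0.0163, 0.3001]
tool_rot: [[0.945, 0.328, -0.001], [0.328, -0.945, 0.0], [-0.001, -0.001, -1.0]]
ft_force: [0.7, 0.1, 0.4]
grip_width: 0.0109
gripper_force: 26.5
-0.01 0.01 -0.36 -1.2 3.65 0.67
```

```bash
python3 -m creep '0 0 -0.2 -0.4 1.4 0 5;0 0 -0.36 -0.8 2.6 0 5;0 0 -0.36 -1.1 3.3 0 5;0 0 -0.36 -1.2 3.6 0 5;0 0 -0.36 -1.2 3.65 0 5;0 0 -0.36 -1.2 3.65 0 5;0 0 -0.36 -1.2 3.65 0 5'; python3 - <<'E'
from m import *
w=get_image("wrist"); cv2.imwrite("pics/w5.png",w["image"])
D=hsv(w,(0,30,10),(25,255,110)); print(blob(w,D,(.446,-.099),.011,.1))
F=hsv(w,(15,20,150),(35,150,255)); print(blob(w,F,(.446,-.099),.122,.08))
E
python3 plan.py 446 -99 187.5 22
```

```text
time_s: 26.95
position: [0.4463, -0.0963, 0.3008]
tool_rot: [[0.927, 0.375, -0.0], [0.375, -0.927, 0.0], [-0.0, -0.001, -1.0]]
ft_force: [0.2, -0.1, -0.4]
grip_width: 0.0109
gripper_force: 26.5
(array([ 430.8, -109. ]), 23.8, array([195.1,  49.2]), 4837, array([ 447.2, -102.9]))
(array([475.9, -83.4]), 21.9, array([69.9, 26.1]), 6620, array([481.1, -81.7]))
-0.0 0.0 0.0 -0.04 0.08 3.78
```

View pics/w5.png

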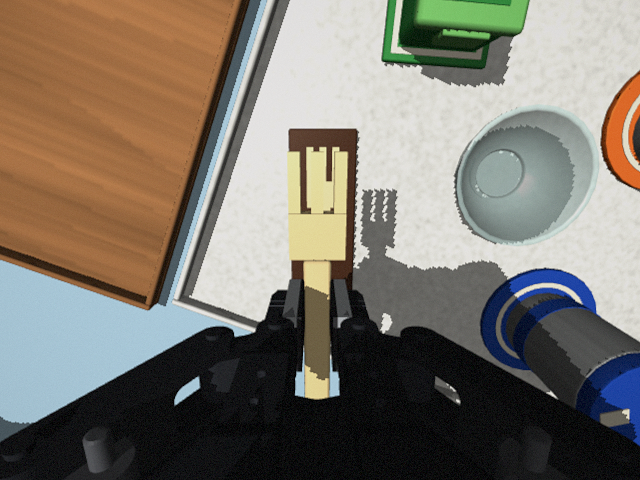

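The wrist picture shows the fork held straight over the dark board, whose far edge runs from (289,129) to (356,129), with the bowl (527,175) well to the side. I'm lowering the fork.

```bash
python3 - <<'E'
from h import *
w=get_image("wrist"); m=(world(w,(289,129),.011)+world(w,(356,129),.011))/2
print(m[:2]-.078*np.array([.927,.375]))
E
python3 -m creep '0 0 0 -0.02 0.06 0.5 5;0 0 0 -0.02 0.06 1.4 5;0 0 0 -0.02 0.06 2.3 5;0 0 0 -0.02 0.06 3 5;0 0 0 -0.02 0.06 3.4 5;0 0 0 -0.02 0.06 3.5 5;0 0 0 -0.02 0.06 3.5 5;0 0 0 -0.02 0.06 3.5 5'; python3 plan.py 446 -99 187.5 22
```

```text
[ 0.44726224 -0.09962579]
time_s: 27.85
position: [0.4466, -0.0991, 0.1966]
tool_rot: [[0.928, 0.374, 0.001], [0.374, -0.928, -0.001], [0.001, 0.001, -1.0]]
ft_force: [0.8, -0.6, 1.2]
grip_width: 0.011
gripper_force: 26.5
0.01 -0.01 -0.01 -0.02 -0.01 0.3
```

```bash
python3 -m creep '0 0 0 0 0 0.1 5;0 0 0 0 0 0.2 5;0 0 0 0 0 0.27 5;0 0 0 0 0 0.3 5;0 0 0 0 0 0.3 5;0 0 0 0 0 0.3 5'
```

```text
time_s: 28.45
position: [0.4464, -0.0992, 0.1871]
tool_rot: [[0.928, 0.373, 0.0], [0.373, -0.928, -0.0], [0.0, 0.0, -1.0]]
ft_force: [-1.1, 0.3, 5.4]
grip_width: 0.0107
gripper_force: 27.1
```

```bash
python3 -m creep '0 0 0 0 0 0 20;0 0 0 0 0 0 30;0 0 0 0 0 0 40;0 0 0 0 0 0 40;0 0 0 0 0 -0.5 40;0 0 0 0 0 -1.5 40;0 0 0 0 0 -3 40;0 0 0 0 0 -4.5 40;0 0 0 0 0 -6 40;0 0 0 -1 1 -6.5 40;0 0 0 -1 1 -6.5 40'; python3 - <<'E'
from m import *
w=get_image("wrist"); t=get_image("top")
F=hsv(w,(15,20,150),(35,150,255)); print("fork",blob(w,F&((cloud(w)[...,2]>.014)*255).astype(np.uint8),(.446,-.099),.02,.09))
Z=cloud(t)[...,2]; H=lambda z:((Z>z)*255).astype(np.uint8)
B=hsv(t,(105,120,50),(130,255,255)); O=hsv(t,(3,150,100),(16,255,255)); G=hsv(t,(40,80,50),(85,255,255))
print(blob(t,B&H(.09),(.443,-.3),.109),blob(t,O&H(.09),(.616,-.304),.109),blob(t,G&H(.055),(.633,-.111),.067),sep="\n")
for n in("bowl","mill"): print(n,spotter.boxes_of(n,t)[:1])
cv2.imwrite("pics/end.png",np.vstack([w["image"],t["image"][160:350]])[:, :][:600] if 0 else np.hstack([cv2.resize(w["image"],(400,300)),cv2.resize(t["image"][150:360,180:540],(400,300))]))
E
```

```text
time_s: 29.55
position: [0.429, -0.1406, 0.3843]
tool_rot: [[0.929, 0.371, 0.004], [0.371, -0.929, -0.004], [0.002, 0.005, -1.0]]
ft_force: [0.3, 0.7, -0.4]
grip_width: 0.0403
gripper_force: 0.0
fork (array([447.4, -97.2]), 20.7, array([128.8,  23.5]), 2003, array([457.2, -94.2]))
None
(array([ 611., -303.]), 44.4, array([62.1, 60.7]), 598, array([ 611.8, -301.7]))
(array([ 629.5, -109.2]), 16.3, array([89.3, 59. ]), 951, array([ 629.3, -109. ]))
bowl [{'xy': [441.7, 239.9], 'p': 0.74}]
mill [{'xy': [267.5, 250.0], 'p': 0.64}]
```

View pics/end.png

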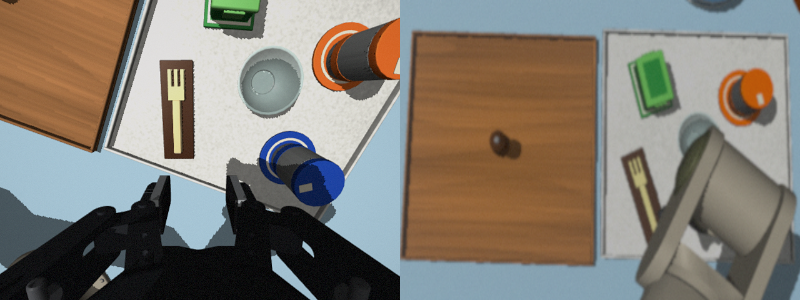

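The picture shows all four things on their places: fork on board (177,107), blue (300,165) and orange (365,50) tumblers on their coasters, and the tub on its mat. The bowl and mill are standing, and the gripper is clear. I'm handing in.

```bash
python3 -c "
from rig import job
print(job.close_job())"
```

```text
the job is handed in; nothing more can be done
None
```

I put the tub, both tumblers and the fork on their places, let go of each, and handed the job in at about 30 s; in the last pictures all four sat upright and roughly centred (within about 6 mm where measured), with the bowl and mill still standing, but no verdict came back.

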